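# Load the sample reader and hold its shutter open

## Task

Stand both sample cells, the round and the rectangular one, caps up and fully home in the nests of matching shape in the reader, and let go of them. Then pull the reader's spring-return shutter slide out by its upright handle until its pointer is in line with the black mark clip on the scale rail, and finish while still holding it there: the program ends with the robot holding the handle against the spring, with the mark clip and the other things on the bench left where they were.

Things in the scene. Friction and masses are not known exactly. Their poses are not given: they have to be found in the camera images.
- reader: White low bench reader fixed to the bench; its origin lies on the bench under it, its x axis points away from the handle (the shutter pulls out along its -x), z up. Its foot plate reaches from x -175 to +75 mm and y -82 to +92 mm, 8 mm thick. An aluminium nest block (x -10 to 70, y +-80 mm) and a white shutter housing (x -65 to -10, y +-80 mm) have their tops 44 mm above the bench. A steel scale rail (x -172 to -72, y 69 to 87 mm, top at 18 mm) carries the mark clip.
- nest_round (a point): Centre of the mouth of the round nest, on the nest block's top (44 mm above the bench), axes as the reader's: a hole 29 mm across and 18 mm deep with a flat floor.
- nest_rect (a point): Centre of the mouth of the rectangular nest, on the nest block's top (44 mm above the bench), axes as the reader's: a pocket 43 mm along x by 23 mm along y, 18 mm deep with a flat floor; 84 mm beside the round nest.
- round_center (a point): Centre, half-way up, of the round sample cell, standing loose on the bench: white cylinder 26 mm in diameter, 84 mm tall in all, of which the top 16 mm is a grey cap 23 mm across; about 60 g. z up; when home in its nest this point is 24 mm above the nest's mouth. Grip it at this point or higher, so that the fingers stay out of the nest.
- rect_center (a point): Centre, half-way up, of the rectangular sample cell, standing loose on the bench: white block 40 mm along its x, 20 mm along its y, 84 mm tall in all, of which the top 16 mm is a grey cap 30 x 16 mm; about 60 g. z up; when home in its nest this point is 24 mm above the nest's mouth; either way round fits. Grip it at this point or higher.
- handle (a point): Point to grip on the shutter slide's upright black handle, 60 mm above the bench, 20 mm below the handle's top; axes as the reader's. The handle is a tab 12 mm along x and 32 mm along y, from 14 to 80 mm above the bench; at home it stands 45 mm in front of the shutter housing (the housing is lower, 44 mm). The slide moves along the reader's -x by up to 60 mm; the spring pulls it back with about 3 N at home, 1 N more for each 10 mm, and it returns by itself when let go.
- pointer (a point): Tip of the steel pointer that sticks out sideways (reader's +y) from the foot of the handle, 25 mm above the bench; it moves with the handle and points at the scale rail.
- mark_line (a point): Middle of the near edge of the black mark clip (8 mm along x, 24 mm along y, 6 mm tall, top 24 mm above the bench) on the scale rail, 3 mm to the +y side of the pointer's path; axes as the reader's. It lies 22 to 50 mm along the reader's -x from the home pointer; the slide is at the mark when pointer and clip have the same x in the reader's frame.
- beaker: Bystander: small open glass beaker, 64 mm wide, 75 mm tall; origin at its underside. Leave it.
- dish: Bystander: flat closed clear dish, 74 mm wide, 22 mm tall; origin at its underside. Leave it.
- bottle: Bystander: amber bottle with white cap, 66 mm wide, 150 mm tall; origin at its underside. Leave it.
- flask: Bystander: conical glass flask, 84 mm wide, 124 mm tall; origin at its underside. Leave it.
- brush: Bystander: bench brush lying down; origin at its underside. Leave it.
- boss: Bystander: small aluminium clamp block with a black screw knob, 70 x 30 x 30 mm; origin at its underside. Leave it.
- shutter: The spring-return shutter slide (tongue, handle and pointer together); its origin lies 12 mm above the bench straight below the handle point; axes as the reader's.
There are look-alikes about, which are no part of the job. Leave any yellow look-alike of the part that bears rect_center alone.

How it is judged:
On the way:
1. both cells stand home in their nests, let go, with the shutter still home (horizontal distance between round_center and nest_round below 0.005 m and z of round_center in the frame of nest_round below 0.028 m and angle between each of round_center, rect_center's own z axis and vertical below 0.15 rad and horizontal distance between rect_center and nest_rect below 0.005 m and z of rect_center in the frame of nest_rect below 0.028 m and x of pointer in the frame of nest_round above -0.148 m and contact force between the fingers and round_cell below 0.3 N and contact force between the fingers and rect_cell below 0.3 N), for 0.2 s.
At the end, for the whole second after the job is handed in: Both cells stand upright (0.15 rad) in their nests, within 5 mm of the axis and 4 mm of the seated height; the pointer is within 4 mm of the mark clip's middle along the travel and still; the fingers hold the handle against the spring (over 1 N) (horizontal distance between round_center and nest_round below 0.005 m and z of round_center in the frame of nest_round below 0.028 m and angle between each of round_center, rect_center's own z axis and vertical below 0.15 rad and horizontal distance between rect_center and nest_rect below 0.005 m and z of rect_center in the frame of nest_rect below 0.028 m and x of pointer in the frame of mark_line between -0.004 and 0.004 m and linear speed of shutter below 0.01 m/s and contact force between the fingers and shutter above 1 N); the arm keeps its last pose, push and grip.
It fails at once if the mark clip was shifted by more than 4 mm (distance of mark_line from where it was at the start of the episode above 0.004 m).
It fails at once if another thing on the bench was moved by more than 30 mm (distance of any of beaker, dish, bottle, flask, brush, boss from where it was at the start of the episode above 0.03 m).
It also fails if it takes over 72 s, if anything falls off the work surface, if the arm or the gripper's body presses on something with over 40 N, if the wrist force passes 120 N, or if a joint passes its speed limit or range.

## Robot

A 7-joint arm with a two-finger parallel gripper is mounted at the origin on the work surface. World frame = base frame: x ahead of the robot, y to its left, z up, the work surface at z = 0. Lengths are in m, angles in rad, forces in N, time in s.
With the tool pointing down it reaches from about 0.425 to 0.875 m from the base axis. Payload 8.4 kg.
Tool frame: the origin (TCP) lies midway between the tips of the shut fingers; the grasp point (between the pads) lies 19 mm behind it; z points along the fingers, y is the direction in which the jaws open and shut (so a half turn about z gives the same grasp; the last joint's range is limited). The gripper opens to 85 mm and grips with 20 to 120 N. Pads are 22 mm wide; open, the fingers measure 114 mm over their backs; the gripper's body (76 mm by 85 mm) begins 54 mm behind the grasp point. The pads swing forward as they close: fully open they stand 13 mm farther back than shut.
Start: joints at [-1.241, 0.333, 0.04, 1.465, -0.013, 1.343, -0.059], TCP at [0.27, 0.591, 0.231] pointing down, gripper open.
Joint ranges: [-2.58, 2.58], [-0.38, 2.09], [-1.3, 1.39], [0.25, 2.4], [-1.5, 4.64], [0.08, 2.09], [-2.65, 2.65]. Speed limits (rad/s): [2.22, 2.22, 2.79, 2.79, 3.14, 3.14, 3.14].

## Interface

Orientations are given as a unit quaternion [x, y, z, w].
In Python, from bench import ctrl gives the robot as it stands.
- The arm moves only by the tool step_arm, never from a script. Its argument "deltas" is text: rows parted by semicolons, each of 7 numbers parted by spaces: the finger opening in mm, from 0 to 85.4, then the shift along the tool's x, y, z in mm, then the turn, a rotation vector about the tool's x, y, z in degrees. A call has 1 to 12 rows; each row shifts and turns the commanded pose from where the row before left it, along the tool's axes as they then stand; what a row does not reach is not made up. A row lasts 1/10 s, in which the tool goes at most 50 mm and 8.59 degrees, less where a joint would pass 70% of its speed; a pose out of reach is approached as far as the arm can. A call with a gripper value outside its range is refused whole. The fingers move at their own pace and stop on an object; "force" is the grip in N (left out, the last holds). Time passes only in rows, so rows that do not move let the fingers close. It gives the time, the measured TCP pose, the force and the opening at its end, in the units of the state.
- ctrl.get_obs(): the state, without advancing time (a new reading comes with each control period).
- ctrl.camera(name): name is "side" or "top"; returns a dict with "image" (480x640x3 uint8, red, green, blue), "mtx" (3x3 intrinsics, pixels), "rvec" (rotation vector, rad) and "tvec" (3), from world to camera coordinates, as OpenCV has them. Camera axes: x right, y down, z forward; pixel columns grow to the right and rows downward; lengths in m; the calibration is good to about 2 mm. A picture is of the moment at which its call begins. There is no depth.
- ctrl.hand_in(): hands the job in, once; it reports no verdict.
Trained networks look in a picture, given as the dict that the camera call returned (one of the last four; its "shot" number tells which), for a name from the list of things; names that differ only in an ending like _2 or _b are one class to them, and where a whole thing is asked for, a point or a joint stands for the part that bears it (a point fixed in the world has none). Each returns a list of dicts, best first, with "score" (0 to 1); they miss things now and then, are a little off and sometimes report something else, mostly with a low value. They report only what shows in the picture. A call takes as long as a camera call. They do not tell look-alikes from the thing itself.
- ctrl.masks_of(picture, target): "pixels" (480x640 bool, what is visible of it) and "rect" ([centre column, centre row, width, height] in pixels, round what is visible of it).
The state is a dict: "time": time; "q": joint angles; "qd": joint speeds; "joint_efforts": joint torques, N m; "ee_pos": TCP position; "eef_rot": TCP orientation; "force": force on the tool from outside, world axes, zero at the start; "moment": the same for the moment, N m; "finger_gap": finger opening in m.
Only numpy, scipy, OpenCV 4.12 (cv2) and the standard library are available. Lean on these libraries where they do the work, as an engineer would, in place of code of your own. Each camera call takes 0.05 s, during which the arm holds its last target.

## Working session

There is one attempt and no reset: what is moved stays moved. The work goes in short steps, Python scripts to look and compute and a tool call to move; the robot and the scene stay as the last step left them, time stands still between calls to the robot, and variables do not carry over. Pictures are saved under pics/ and viewed, and the job is handed in when it is done.

Besides the shell and the picture viewer there is one more tool, called as name(argument=value, ...) on one line, values as JSON. step_arm: Moves the arm, as the interface text tells. Its arguments: {"type":"object","properties":{"deltas":{"type":"string"},"force":{"type":"number"}},"required":["deltas"]}

```bash
ls; mkdir -p pics; cat > h.py <<'E'
import numpy as np, cv2
from bench import ctrl
def snap(name,fn):
    p=ctrl.camera(name); cv2.imwrite('pics/'+fn,cv2.cvtColor(p['image'],cv2.COLOR_RGB2BGR)); return p
def cam(p):
    R,_=cv2.Rodrigues(np.array(p['rvec'],float)); return np.array(p['mtx'],float),R,np.array(p['tvec'],float).ravel()
def onz(p,uv,z):
    K,R,t=cam(p); c=-R.T@t; d=R.T@np.linalg.solve(K,[uv[0],uv[1],1.]); return c+d*(z-c[2])/d[2]
def proj(p,X):
    K,R,t=cam(p); x=K@(R@np.array(X,float)+t); return x[:2]/x[2]
E
python3 - <<'E'
from h import *
for n in('top','side'):
    p=snap(n,n+'0.png'); K,R,t=cam(p); print(n,-R.T@t,K[0,0])
    for o in ['reader','round_center','rect_center','handle','pointer','mark_line','nest_round','nest_rect','beaker','dish','bottle','flask','brush','boss']:
        try:
            for d in ctrl.masks_of(p,o)[:3]: print(o,round(d['score'],2),np.round(d['rect'],1))
        except Exception as e: print(o,e)
print(ctrl.get_obs())
E
```

```text
pics
top [0.43417063 0.0459845  1.31397257] 496.10355639999557
reader 0.79 [350.1 269.2  72.6 100. ]
round_center 0.6 [361.6 179.9  17.1  70. ]
rect_center 0.74 [243.4 311.8  22.6   9. ]
rect_center 0.65 [215.8 316.2  21.2  11.2]
handle 0.64 [346.5 285.9  35.3  22.3]
pointer 0.8 [346.7 287.5  34.   22.7]
nest_round 0.75 [349.1 268.9  74.7 100. ]
nest_round 0.52 [454.9 201.4  34.5  36.5]
nest_round 0.37 [442.3 261.4  26.2  31.5]
nest_rect 0.68 [348.4 270.7  69.5  97.6]
beaker 0.93 [218.  255.9  28.4  23.6]
dish 0.86 [441.6 261.6  25.1  32.5]
bottle 0.69 [212.8 178.2  32.2  34. ]
bottle 0.55 [441.6 261.8  24.6  31.5]
flask 0.77 [454.9 200.   34.1  32.2]
brush 0.58 [361.2 181.7  19.5  69.5]
boss 0.62 [175.2 273.2  16.   23.6]
side [ 0.06495648 -0.66201028  0.74018764] 556.1036354070034
reader 0.85 [308.9 289.4 151.5 117.7]
round_center 0.82 [351.6 389.   17.8  38.7]
round_center 0.53 [288.8 288.8  42.5  36. ]
rect_center 0.93 [165.8 218.6  15.7  39.8]
rect_center 0.89 [186.9 232.1  27.2  39.1]
handle 0.79 [287.6 292.4  43.9  38.5]
pointer 0.6 [291.8 291.4  41.9  33.5]
pointer 0.34 [351.
[... 571 characters left out ...]
 1.5, 'q': array([-1.2411977 ,  0.33321117,  0.03990933,  1.46540146, -0.01338066,
        1.34330804, -0.05852899]), 'qd': array([ 1.49649257e-03,  4.02084541e-04, -1.25071174e-03, -2.00158395e-04,
        3.18514128e-04, -8.90541978e-04, -9.61709678e-05]), 'joint_efforts': array([ 4.52548720e-04, -6.58299994e+01,  1.36340842e+00, -4.05814219e+01,
        1.67060166e-02,  3.01130654e-03,  1.29580928e-05]), 'ee_pos': array([0.27026617, 0.59111417, 0.23130008]), 'eef_rot': array([ 2.12791833e-01,  9.77097557e-01, -3.18425829e-05,  2.43836229e-06]), 'force': array([1.12670358, 0.75134494, 0.2015918 ]), 'moment': array([-0.01284649,  0.00775917,  0.03488933]), 'finger_gap': 0.08516908198194077}
```

View pics/top0.png

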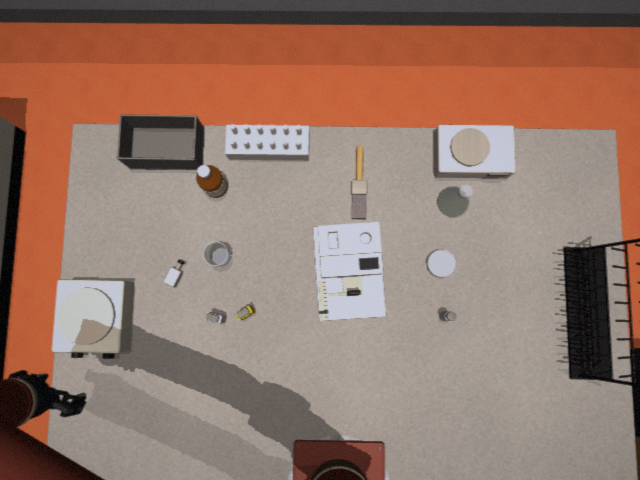

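View pics/side0.png

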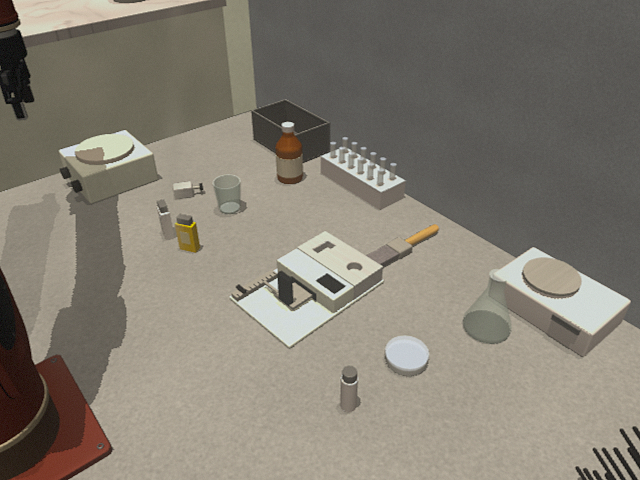

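```bash
python3 - <<'E'
import cv2
t=cv2.imread('pics/top0.png'); s=cv2.imread('pics/side0.png')
cv2.imwrite('pics/t_r.png',cv2.resize(t[200:340,290:430],None,fx=4.2,fy=4.2,interpolation=cv2.INTER_CUBIC))
cv2.imwrite('pics/t_c.png',cv2.resize(t[220:340,160:280],None,fx=5,fy=5,interpolation=cv2.INTER_CUBIC))
cv2.imwrite('pics/s_r.png',cv2.resize(s[210:360,220:400],None,fx=4,fy=4,interpolation=cv2.INTER_CUBIC))
cv2.imwrite('pics/s_c.png',cv2.resize(s[160:290,120:260],None,fx=4,fy=4,interpolation=cv2.INTER_CUBIC))
E
```

```text
(no output)
```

View pics/t_r.png

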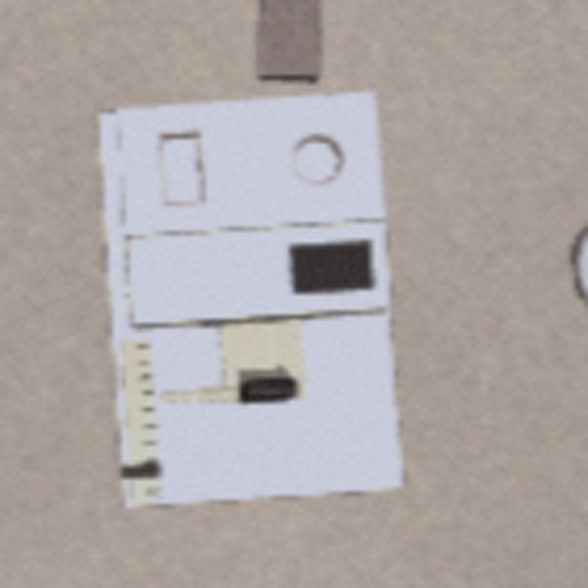

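View pics/t_c.png

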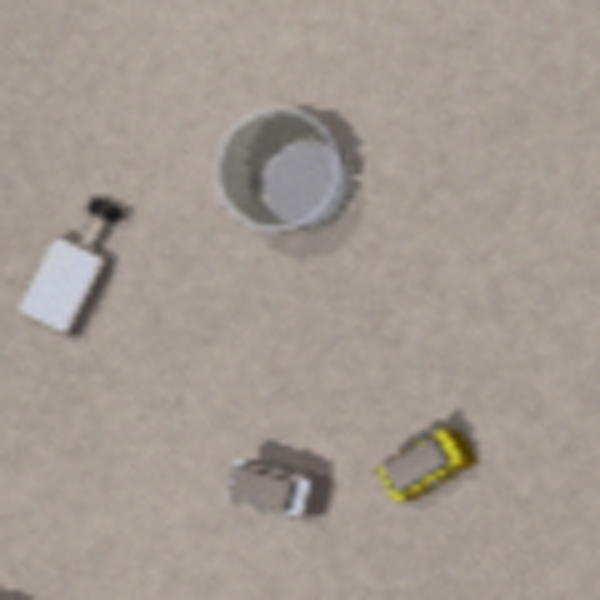

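View pics/s_r.png

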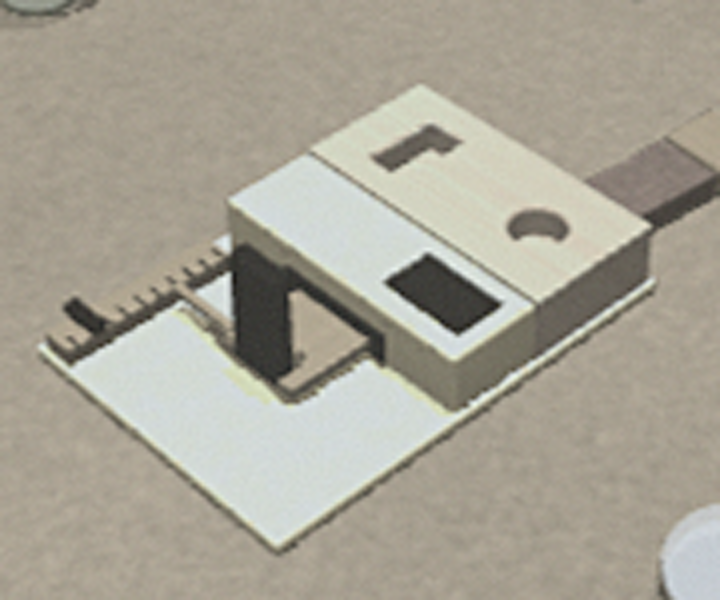

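View pics/s_c.png

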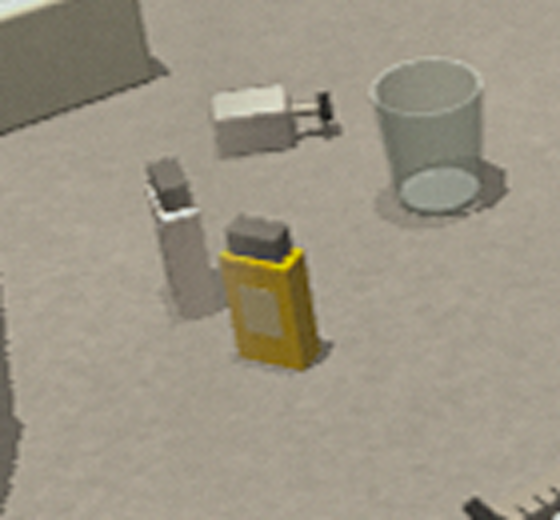

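```bash
cat > fit.py <<'E'
from h import *
from scipy.optimize import least_squares
import pickle
pt=ctrl.camera('top'); ps=ctrl.camera('side')
M={}
for n,p in(('top',pt),('side',ps)):
    for o in('rect_center','round_center'): M[n,o]=ctrl.masks_of(p,o)
pickle.dump((pt,ps,M),open('d.pkl','wb'))
f=lambda c,s,o:((c[0]+.5)/s-.5+o[0],(c[1]+.5)/s-.5+o[1])
T=[((-175,92,8),(127,507)),((-175,-82,8),(402,486)),((75,92,8),(100,113)),((70,-80,44),(376,92)),((-10,-80,44),(385,219)),((-10,80,44),(127,238)),((-65,80,44),(133,326)),((-65,-80,44),(384,309))]
S=[((-175,-82,8),(280,548)),((-175,92,8),(42,346)),((-65,80,44),(229,203)),((-65,-80,44),(459,362)),((-10,-80,44),(535,303)),((-10,80,44),(308,152)),((70,80,44),(421,85)),((70,-80,44),(652,233))]
T=[(np.array(a)/1e3,f(b,4.2,(290,200))) for a,b in T]; S=[(np.array(a)/1e3,f(b,4,(220,210))) for a,b in S]
def W(v,X): c,s=np.cos(v[2]),np.sin(v[2]); return np.array([v[0]+c*X[0]-s*X[1],v[1]+s*X[0]+c*X[1],X[2]])
def res(v,L): return np.concatenate([proj(p,W(v,a))-b for p,l in L for a,b in l])
for L in([(pt,T)],[(ps,S)],[(pt,T),(ps,S)]):
    r=least_squares(res,[.5,0,0],args=(L,)); print(r.x,np.round(r.fun.reshape(-1,2),1).tolist())
v=r.x
def inR(X): c,s=np.cos(v[2]),np.sin(v[2]); d=X[:2]-v[:2]; return np.round([1e3*(c*d[0]+s*d[1]),1e3*(-s*d[0]+c*d[1])],1)
for nm,c,z in[('nrect tl',(160,134),.044),('nrect br',(203,204),.044),('nround',(318,159),.044),('clip l',(122,471),.024),('clip r',(159,469),.024),('ptr tip',(160,396),.025),('handle top c',(268,388),.08)]:
    print(nm,inR(onz(pt,f(c,4.2,(290,200)),z)))
for nm,c,z in[('clip near-left bot',(88,330),.024),('clip near right',(105,324),.024),('handle top l',(232,250),.08),('handle r',(290,268),.08),('nround',(539,225),.044)]:
    print('s',nm,inR(onz(ps,f(c,4,(220,210)),z)))
for k in M:
    for d in M[k]: print(k,round(d['score'],2),np.round(d['rect'],1))
print(ctrl.get_obs()['time'])
E
python3 fit.py
```

```text
[ 0.59788433 -0.02598227  0.08221468] [[-0.8, 0.2], [0.4, 0.8], [-0.6, -0.3], [-0.3, -0.3], [0.1, 0.0], [-0.5, -0.4], [-0.5, -0.0], [2.1, -0.2]]
[ 0.59858971 -0.02420287  0.08468903] [[-0.3, 0.1], [-0.9, 0.7], [-0.7, -0.8], [-0.7, 0.1], [1.3, 0.5], [0.3, -0.1], [0.4, 0.2], [0.6, -1.4]]
[ 0.59813944 -0.02510912  0.08354172] [[-1.0, 0.2], [0.1, 0.6], [-1.0, -0.3], [-0.7, -0.4], [-0.3, -0.1], [-0.8, -0.4], [-0.8, -0.1], [1.8, -0.3], [-0.3, 0.5], [-0.9, 0.9], [-0.6, -0.5], [-0.6, 0.5], [1.5, 0.9], [0.5, 0.2], [0.6, 0.5], [0.7, -1.0]]
nrect tl [51.8 53.3]
nrect br [ 6.6 30. ]
nround [ 29.5 -42.7]
clip l [-152.5   90.9]
clip r [-152.8   68.1]
ptr tip [-108.3   64.3]
handle top c [-110.     1.3]
s clip near-left bot [-159.    71.8]
s clip near right [-150.6   69.5]
s handle top l [-112.6   17. ]
s handle r [-101.9  -10.6]
s nround [ 32.  -39.2]
('top', 'rect_center') 0.69 [216.6 317.   21.4  10.4]
('top', 'rect_center') 0.59 [243.2 312.1  22.9  14.9]
('top', 'round_center') 0.73 [446.6 315.5  15.7  12.6]
('top', 'round_center') 0.35 [216.1 316.6  19.8  11.2]
('side', 'rect_center') 0.79 [167.1 217.1  14.5  44.3]
('side', 'rect_center') 0.64 [189.6 234.7  26.7  35.2]
('side', 'rect_center') 0.55 [290.7 153.4  27.8  64.5]
1.8
```

```bash
cat > cells.py <<'E'
from h import *
import pickle
from scipy.optimize import minimize
pt,ps,M=pickle.load(open('d.pkl','rb'))
for n,p in(('t',pt),('s',ps)):
    for o in('rect_center','round_center'):
        for i,d in enumerate(M['top' if n=='t' else 'side',o][:1]):
            im=cv2.cvtColor(p['image'],cv2.COLOR_RGB2BGR).copy()
            cs,_=cv2.findContours(d['pixels'].astype(np.uint8),0,1)
            x,y=map(int,d['rect'][:2])
            c=im[y-35:y+35,x-35:x+35]; c=cv2.resize(c,None,fx=8,fy=8,interpolation=cv2.INTER_CUBIC)
            cv2.imwrite(f'pics/z_{n}_{o}.png',c); print(n,o,x-35,y-35)
E
python3 cells.py
python3 - <<'E'
import cv2,numpy as np
import pickle
pt,ps,M=pickle.load(open('d.pkl','rb'))
def c(p,x,y): return cv2.resize(cv2.cvtColor(p['image'],cv2.COLOR_RGB2BGR)[y-25:y+25,x-25:x+25],None,fx=8,fy=8,interpolation=cv2.INTER_CUBIC)
a=np.hstack([c(pt,216,317),c(ps,166,218)]); b=np.hstack([c(pt,447,316),c(ps,350,389)])
cv2.imwrite('pics/zr.png',a[:, :]);cv2.imwrite('pics/zo.png',b)
E
```

```text
t rect_center 181 282
t round_center 411 280
s rect_center 132 182
```

View pics/zr.png

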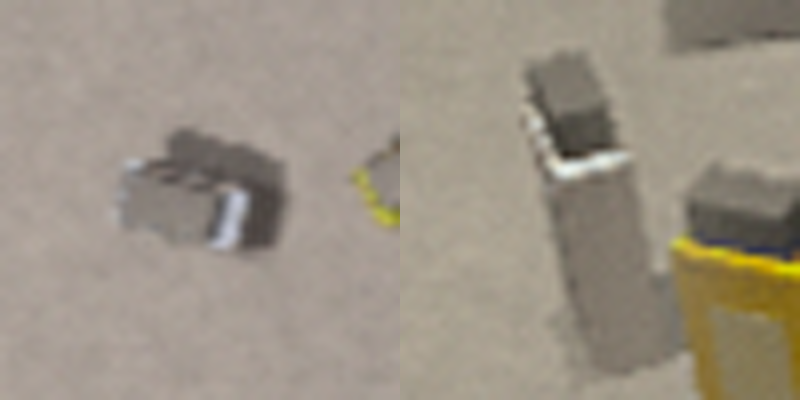

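View pics/zo.png

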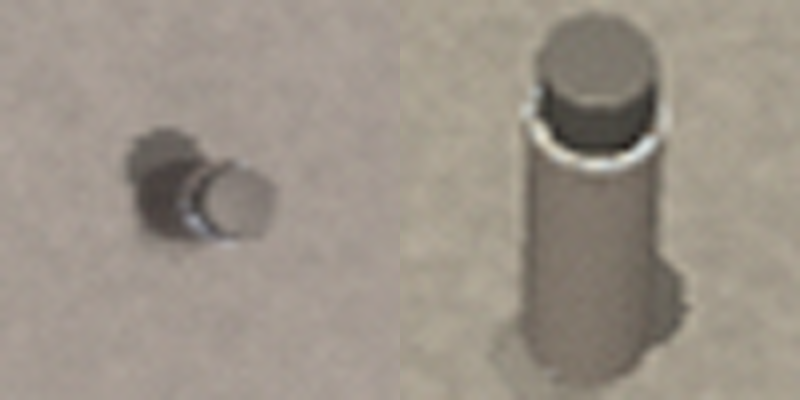

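```bash
python3 - <<'E'
from h import *
import pickle
pt,ps,M=pickle.load(open('d.pkl','rb'))
g=lambda c,x,y:((c[0]+.5)/8-.5+x-25,(c[1]+.5)/8-.5+y-25)
T=lambda c,z:np.round(1e3*onz(pt,g(c,216,317),z)[:2],1)
S=lambda c,z:np.round(1e3*onz(ps,g(c,166,218),z)[:2],1)
for c in[(247,190),(235,248),(130,162),(115,212)]: print('T body',T(c,.068))
print('T cap c',T((168,205),.084))
for c in[(125,105),(155,178),(232,155)]: print('S body',S(c,.068))
for c in[(125,62),(180,48),(208,100),(162,115)]: print('S cap',S(c,.084))
for c in[(200,375),(170,345),(275,352)]: print('S bot',S(c,0))
print('round T',1e3*onz(pt,g((240,201),447,316),.084),'S',1e3*onz(ps,g((198,60),350,389),.084),1e3*onz(ps,g((195,330),350,389),0))
E
```

```text
T body [425.8 295. ]
T body [407.8 298.1]
T body [433.9 332. ]
T body [418.3 336. ]
T cap c [420.9 316. ]
S body [415.8 341.1]
S body [406.6 303.9]
S body [427.4 300.7]
S cap [416.7 336.4]
S cap [431.3 333.2]
S cap [425.7 305.3]
S cap [413.  306.6]
S bot [408.  306.3]
S bot [407.8 324.2]
S bot [429.  302.7]
round T [ 434.107564   -273.32131902   84.        ] S [ 433.99231511 -270.88071963   84.        ] [ 436.64825627 -270.4392843     0.        ]
```

step_arm(deltas="85 0 0 0 0 0 8; 85 0 0 0 0 0 8; 85 0 0 0 0 0 8; 85 0 0 0 0 0 8; 85 0 0 0 0 0 8; 85 0 0 0 0 0 8; 85 0 0 0 0 0 8; 85 0 0 0 0 0 8; 85 0 0 0 0 0 8; 85 0 0 0 0 0 7.4", force=30)

```text
time: 2.8
ee_pos: [0.2702, 0.5911, 0.2313]
eef_rot: [0.79, 0.614, 0.0, -0.0]
force: [-0.1, -0.5, -0.8]
finger_gap: 0.0852
```

```bash
cat > go.py <<'E'
from h import *
import sys
from scipy.spatial.transform import Rotation as Ro
o=ctrl.get_obs(); R=Ro.from_quat(o['eef_rot'])
print('t',o['time'],'pos',np.round(1e3*np.array(o['ee_pos']),1),'gap',o['finger_gap'],'F',np.round(o['force'],1))
m=R.as_matrix(); print('yaw of jaw',np.degrees(np.arctan2(m[1,1],m[0,1])),'z',m[:,2].round(4),'q',np.round(o['q'],2))
if len(sys.argv)>3:
    d=np.array(list(map(float,sys.argv[1:4])))-1e3*np.array(o['ee_pos']); print('tool delta',np.round(R.inv().apply(d),1))
c,s=np.cos(.08354),np.sin(.08354)
for n,a in dict(rect=(30,42),round=(30,-42),handle=(-110,0)).items(): print(n,np.round([598.1+c*a[0]-s*a[1],-25.1+s*a[0]+c*a[1]],1),end=' ')
E
python3 go.py 421.5 318 231
```

```text
t 2.8 pos [270.2 591.1 231.3] gap 0.08516545614329299 F [-0.1 -0.5 -0.8]
yaw of jaw -14.295718257573267 z [-0.  0. -1.] q [-1.39  0.34  0.24  1.47 -0.08  1.34 -1.4 ]
tool delta [-227.3  214.     0.3]
rect [624.5  19.3] round [631.5 -64.5] handle [488.5 -34.3]
```

step_arm(deltas="85 -28.4 26.8 0 0 0 0; 85 -28.4 26.8 0 0 0 0; 85 -28.4 26.8 0 0 0 0; 85 -28.4 26.8 0 0 0 0; 85 -28.4 26.8 0 0 0 0; 85 -28.4 26.8 0 0 0 0; 85 -28.4 26.8 0 0 0 0; 85 -28.5 26.5 0 0 0 0; 85 0 0 30 0 0 0; 85 0 0 30 0 0 0; 85 0 0 30 0 0 0; 85 0 0 20 0 0 0")

```text
time: 4.0
ee_pos: [0.4225, 0.3183, 0.1195]
eef_rot: [0.788, 0.616, -0.001, 0.0]
force: [-0.2, 0.1, 0.0]
finger_gap: 0.0848
```

```bash
python3 go.py 421.5 318 33; python3 - <<'E'
from h import *
p=snap('top','t1.png'); q=snap('side','s1.png')
c=lambda p,x,y: cv2.resize(cv2.cvtColor(p['image'],cv2.COLOR_RGB2BGR)[y-50:y+50,x-50:x+50],None,fx=4,fy=4,interpolation=cv2.INTER_CUBIC)
cv2.imwrite('pics/z1.png',np.hstack([c(p,216,317),c(q,166,205)]))
E
```

```text
t 4.0 pos [422.5 318.3 119.5] gap 0.08483865704419206 F [-0.2  0.1  0. ]
yaw of jaw -13.982927760824415 z [-0.0011 -0.001  -1.    ] q [-1.09  0.18  0.4   1.91 -0.08  1.06 -0.9 ]
tool delta [-0.4 -0.9 86.5]
rect [624.5  19.3] round [631.5 -64.5] handle [488.5 -34.3]
```

View pics/z1.png

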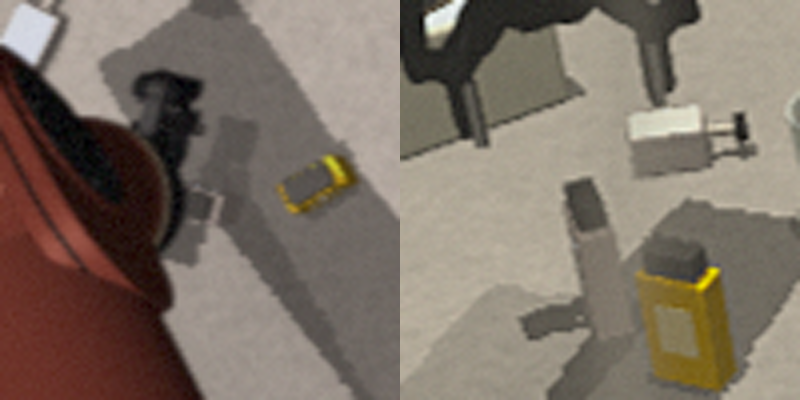

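The side view shows the open fingers (about columns 475 and 655 in the crop) straddling the white cell, with the yellow one clear. I'll go down and grip.

step_arm(deltas="85 0 -1 25 0 0 0; 85 0 0 25 0 0 0; 85 0 0 20 0 0 0; 85 0 0 16.5 0 0 0; 85 0 0 0 0 0 0; 10 0 0 0 0 0 0; 10 0 0 0 0 0 0; 10 0 0 0 0 0 0; 10 0 0 0 0 0 0; 10 0 0 0 0 0 0; 10 0 0 0 0 0 0; 10 0 0 0 0 0 0", force=30)

```text
time: 5.3
ee_pos: [0.4224, 0.3194, 0.0353]
eef_rot: [0.788, 0.616, 0.0, -0.0]
force: [-1.5, -0.9, 6.2]
finger_gap: 0.0193
```

```bash
python3 go.py 421.5 318 33; python3 - <<'E'
from h import *
p=snap('top','t2.png'); q=snap('side','s2.png')
c=lambda p,x,y: cv2.resize(cv2.cvtColor(p['image'],cv2.COLOR_RGB2BGR)[y-50:y+50,x-50:x+50],None,fx=4,fy=4,interpolation=cv2.INTER_CUBIC)
cv2.imwrite('pics/z2.png',np.hstack([c(p,216,317),c(q,166,205)]))
E
```

```text
t 5.3 pos [422.4 319.4  35.3] gap 0.0193478503750985 F [-1.5 -0.9  6.2]
yaw of jaw -13.96744882456346 z [ 3.e-04  6.e-04 -1.e+00] q [-1.07  0.3   0.39  1.98 -0.14  0.89 -0.85]
tool delta [-1.6 -0.5  2.3]
rect [624.5  19.3] round [631.5 -64.5] handle [488.5 -34.3]
```

View pics/z2.png

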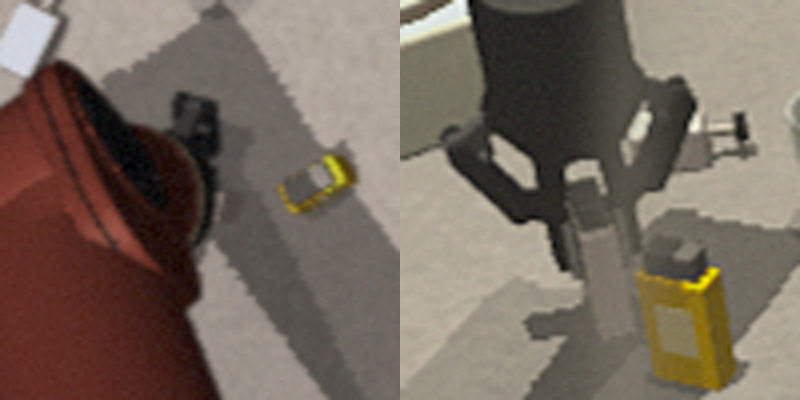

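step_arm(deltas="10 0 0 -20 0 0 0; 10 0 0 -35 0 0 0; 10 0 0 -35 0 0 0; 10 0 0 -35 0 0 0; 10 0 0 0 0 0 8; 10 0 0 0 0 0 8; 10 0 0 0 0 0 8; 10 0 0 0 0 0 8; 10 0 0 0 0 0 8; 10 0 0 0 0 0 8; 10 0 0 0 0 0 8; 10 0 0 0 0 0 8")

```text
time: 6.6
ee_pos: [0.422, 0.3189, 0.1595]
eef_rot: [0.995, 0.102, -0.0, 0.0]
force: [0.6, -0.0, -0.7]
finger_gap: 0.0198
```

step_arm(deltas="10 0 0 0 0 0 7.2; 10 0 0 0 0 0 0")

```text
time: 6.8
ee_pos: [0.422, 0.3189, 0.1595]
eef_rot: [0.999, 0.041, -0.0, 0.0]
force: [0.2, -0.4, -0.6]
finger_gap: 0.0196
```

```bash
python3 go.py 624.5 19.3 160
```

```text
t 6.8 pos [422.  318.9 159.5] gap 0.019596770504810863 F [ 0.2 -0.4 -0.6]
yaw of jaw -85.28766469613898 z [-3.e-04 -5.e-04 -1.e+00] q [-1.2   0.14  0.51  1.87 -0.08  1.14 -2.15]
tool delta [177.2 315.2  -0.4]
rect [624.5  19.3] round [631.5 -64.5] handle [488.5 -34.3]
```

step_arm(deltas="10 17.7 31.5 0 0 0 0; 10 17.7 31.5 0 0 0 0; 10 17.7 31.5 0 0 0 0; 10 17.7 31.5 0 0 0 0; 10 17.7 31.5 0 0 0 0; 10 17.7 31.5 0 0 0 0; 10 17.7 31.5 0 0 0 0; 10 17.7 31.5 0 0 0 0; 10 17.7 31.5 0 0 0 0; 10 17.9 31.7 0 0 0 0; 10 0 0 20 0 0 0; 10 0 0 0 0 0 0")

```text
time: 8.0
ee_pos: [0.624, 0.0187, 0.1373]
eef_rot: [0.999, 0.043, -0.002, 0.0]
force: [-0.9, 1.8, -1.4]
finger_gap: 0.0197
```

```bash
python3 go.py 624.5 19.3 101; python3 - <<'E'
from h import *
p=snap('top','t3.png'); q=snap('side','s3.png')
c=lambda p,x,y: cv2.resize(cv2.cvtColor(p['image'],cv2.COLOR_RGB2BGR)[y-50:y+50,x-50:x+50],None,fx=6,fy=6,interpolation=cv2.INTER_CUBIC)
cv2.imwrite('pics/z3.png',c(q,325,235)); cv2.imwrite('pics/z3t.png',c(p,335,240))
E
```

```text
t 8.0 pos [624.   18.7 137.3] gap 0.019675850182523037 F [-0.9  1.8 -1.4]
yaw of jaw -85.09012514608123 z [-0.004  -0.0012 -1.    ] q [-0.64  0.41  0.7   1.67 -0.28  1.17 -1.36]
tool delta [ 0.7 -0.6 36.3]
rect [624.5  19.3] round [631.5 -64.5] handle [488.5 -34.3]
```

View pics/z3.png

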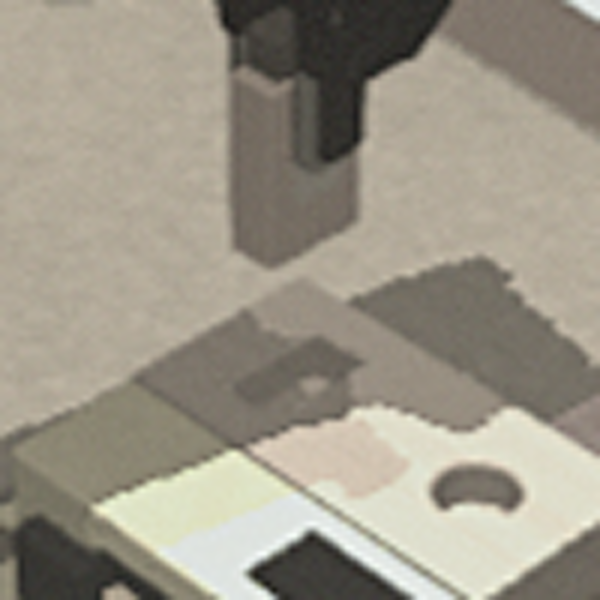

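View pics/z3t.png

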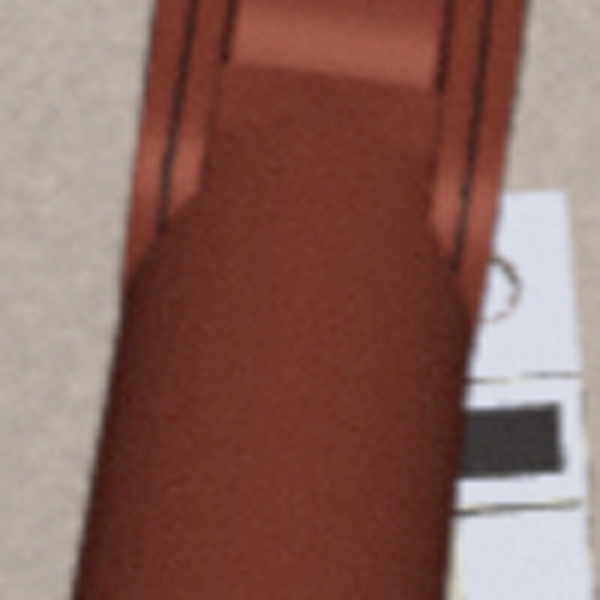

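```bash
cat > chk.py <<'E'
from h import *
v=(.59859,-.0242,.08354)
p=ctrl.camera('side')
def inR(X,v=v): c,s=np.cos(v[2]),np.sin(v[2]); d=X[:2]-v[:2]; return np.round([1e3*(c*d[0]+s*d[1]),1e3*(-s*d[0]+c*d[1])],1)
def pix(c,s,ox,oy): return ((c[0]+.5)/s-.5+ox,(c[1]+.5)/s-.5+oy)
E
python3 - <<'E'
from chk import *
for c in[(233,248),(270,270),(357,218)]: print('cell',inR(onz(p,pix(c,6,275,185),.102)))
for c in[(235,388),(315,338),(363,360),(285,410)]: print('nest',inR(onz(p,pix(c,6,275,185),.044)))
E
```

```text
cell [10.5 52.4]
cell [10.8 35.3]
cell [51.3 36.2]
nest [10.5 52.3]
nest [48.9 53.3]
nest [52.1 33.2]
nest [14.3 32.2]
```

step_arm(deltas="10 0.5 0 20 0 0 0; 10 0 0 20 0 0 0; 10 0 0 12 0 0 0; 10 0 0 0 0 0 0")

```text
time: 8.55
ee_pos: [0.6248, 0.0209, 0.0868]
eef_rot: [0.999, 0.043, -0.001, -0.0]
force: [-1.0, 1.0, -0.4]
finger_gap: 0.0196
```

```bash
python3 go.py 624.5 18.7 61; python3 - <<'E'
from chk import *
o=ctrl.get_obs(); t=np.array(o['ee_pos'])
im=cv2.cvtColor(p['image'],cv2.COLOR_RGB2BGR)
cv2.imwrite('pics/z4.png',cv2.resize(im[195:275,285:365],None,fx=7,fy=7,interpolation=cv2.INTER_CUBIC))
c,s=np.cos(.0835),np.sin(.0835)
for z in(0,.068):
  for a in[(-20,-10),(20,-10),(-20,10),(20,10)]:
    X=[t[0]+(c*a[0]-s*a[1])/1e3,t[1]+(s*a[0]+c*a[1])/1e3,t[2]-.0353+z]
    q=proj(p,X); print(a,z,np.round((q-[285,195]+.5)*7-.5,0))
E
```

```text
t 8.55 pos [624.8  20.9  86.8] gap 0.019644369705019666 F [-1.   1.  -0.4]
yaw of jaw -85.05896195716278 z [-0.0021 -0.     -1.    ] q [-0.63  0.46  0.67  1.72 -0.32  1.08 -1.33]
tool delta [-0.5  2.2 25.8]
rect [624.5  19.3] round [631.5 -64.5] handle [488.5 -34.3] (-20, -10) 0 [252. 390.]
(20, -10) 0 [352. 330.]
(-20, 10) 0 [204. 359.]
(20, 10) 0 [304. 300.]
(-20, -10) 0.068 [251. 195.]
(20, -10) 0.068 [355. 137.]
(-20, 10) 0.068 [201. 165.]
(20, 10) 0.068 [305. 107.]
```

View pics/z4.png

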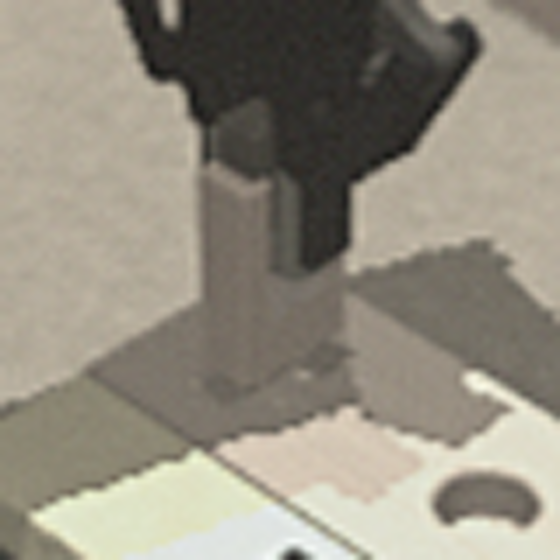

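step_arm(deltas="10 0 0 0 0 0 0; 10 0 0 0 0 0 0; 10 0 0 0 0 0 0")

```text
time: 8.9
ee_pos: [0.6262, 0.02, 0.0886]
eef_rot: [0.999, 0.042, 0.001, -0.0]
force: [0.1, -0.2, -0.8]
finger_gap: 0.0197
```

```bash
python3 go.py 624.5 18.7 61; python3 - <<'E'
from chk import *
o=ctrl.get_obs(); t=np.array(o['ee_pos']); print(t,o['qd'].round(3))
im=cv2.cvtColor(p['image'],cv2.COLOR_RGB2BGR)
im=cv2.resize(im[215:265,295:345],None,fx=11,fy=11,interpolation=cv2.INTER_CUBIC)
im=cv2.convertScaleAbs(im,alpha=1.6,beta=-40)
cv2.imwrite('pics/z5.png',im)
E
```

```text
t 8.9 pos [626.2  20.   88.6] gap 0.019679460598292318 F [ 0.1 -0.2 -0.8]
yaw of jaw -85.16540751133125 z [ 1.2e-03  3.0e-04 -1.0e+00] q [-0.62  0.46  0.67  1.71 -0.32  1.08 -1.34]
tool delta [-1.9  1.1 27.6]
rect [624.5  19.3] round [631.5 -64.5] handle [488.5 -34.3] [0.62612153 0.02002772 0.0884319 ] [ 0.003  0.004 -0.001  0.005 -0.001 -0.001  0.001]
```

View pics/z5.png

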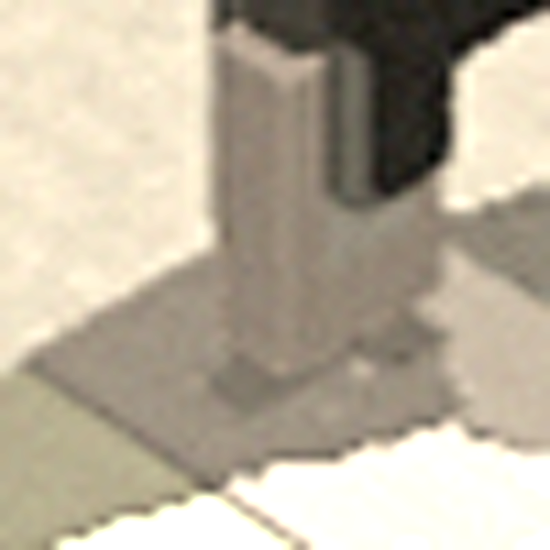

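```bash
python3 - <<'E'
from chk import *
for c in[(228,348),(295,376),(437,295)]: print('cell',inR(onz(p,pix(c,11,295,215),.0533)))
for c in[(212,386),(250,410),(405,360),(446,335)]: print('nest',inR(onz(p,pix(c,11,295,215),.044)))
c,s=np.cos(.0835),np.sin(.0835)
im=cv2.cvtColor(p['image'],cv2.COLOR_RGB2BGR); im=cv2.resize(im[215:265,295:345],None,fx=11,fy=11,interpolation=cv2.INTER_CUBIC)
im=cv2.convertScaleAbs(im,alpha=1.6,beta=-40)
def poly(pts,col):
    q=np.array([(proj(p,X)-[295,215]+.5)*11-.5 for X in pts]); cv2.polylines(im,[q.round().astype(int)],True,col,1)
W=lambda a,z:[v[0]+(c*a[0]-s*a[1])/1e3,v[1]+(s*a[0]+c*a[1])/1e3,z]
sq=lambda x,y,a,b:[(x-a,y-b),(x+a,y-b),(x+a,y+b),(x-a,y+b)]
poly([W(a,.044) for a in sq(30,42,21.5,11.5)],(0,0,255))
t=np.array(ctrl.get_obs()['ee_pos'])
for z in(.0533,.1213): poly([[t[0]+(c*a[0]-s*a[1])/1e3,t[1]+(s*a[0]+c*a[1])/1e3,z] for a in sq(0,0,20,10)],(255,0,0))
cv2.imwrite('pics/z6.png',im)
E
```

```text
cell [11.5 48.8]
cell [14.5 34.4]
cell [49.9 33.5]
nest [ 9.7 51.3]
nest [ 9.9 41.4]
nest [40.4 32.2]
nest [51.1 32.2]
```

View pics/z6.png

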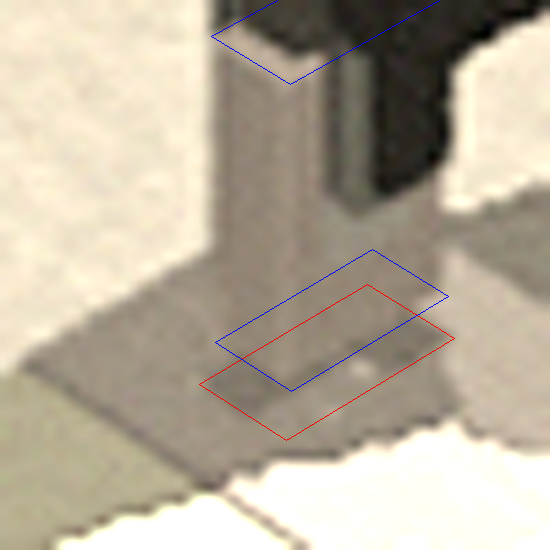

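step_arm(deltas="10 -1.4 0.6 0 0 0 0; 10 0 0 3 0 0 0; 10 0 0 3 0 0 0; 10 0 0 3 0 0 0; 10 0 0 2 0 0 0; 10 0 0 0 0 0 0; 10 0 0 0 0 0 0")

```text
time: 9.7
ee_pos: [0.6243, 0.0196, 0.0765]
eef_rot: [0.999, 0.042, -0.0, -0.0]
force: [0.2, 2.2, -1.9]
finger_gap: 0.0196
```

```bash
python3 go.py 624.5 19.3 61
```

```text
t 9.7 pos [624.3  19.6  76.5] gap 0.01962858298296847 F [ 0.2  2.2 -1.9]
yaw of jaw -85.15643302877811 z [-5.e-04  2.e-04 -1.e+00] q [-0.62  0.47  0.67  1.73 -0.33  1.06 -1.33]
tool delta [ 0.2  0.4 15.5]
rect [624.5  19.3] round [631.5 -64.5] handle [488.5 -34.3]
```

step_arm(deltas="10 0 0 3 0 0 0; 10 0 0 3 0 0 0; 10 0 0 3 0 0 0; 10 0 0 3 0 0 0; 10 0 0 2.5 0 0 0; 10 0 0 0 0 0 0; 10 0 0 0 0 0 0")

```text
time: 10.4
ee_pos: [0.6243, 0.0196, 0.0619]
eef_rot: [0.999, 0.042, -0.0, -0.0]
force: [0.9, 4.0, -2.5]
finger_gap: 0.0197
```

```bash
python3 go.py 624.5 19.3 61
```

```text
t 10.4 pos [624.3  19.6  61.9] gap 0.019664306571008414 F [ 0.9  4.  -2.5]
yaw of jaw -85.15529266832856 z [-5.e-04  2.e-04 -1.e+00] q [-0.61  0.49  0.66  1.74 -0.34  1.03 -1.32]
tool delta [0.2 0.3 0.9]
rect [624.5  19.3] round [631.5 -64.5] handle [488.5 -34.3]
```

step_arm(deltas="10 0 0 1 0 0 0; 30 0 0 0 0 0 0; 50 0 0 0 0 0 0; 70 0 0 0 0 0 0; 85 0 0 0 0 0 0; 85 0 0 0 0 0 0; 85 0 0 -15 0 0 0; 85 0 0 -35 0 0 0; 85 0 0 -40 0 0 0; 85 0 0 -30 0 0 0; 85 0 0 0 0 0 0")

```text
time: 11.5
ee_pos: [0.627, 0.0188, 0.1872]
eef_rot: [0.999, 0.042, 0.004, -0.001]
force: [0.4, 0.7, -0.4]
finger_gap: 0.0853
```

```bash
python3 go.py 434.5 -272 180;python3 - <<'E'
from chk import *
im=cv2.cvtColor(p['image'],cv2.COLOR_RGB2BGR)
cv2.imwrite('pics/z7.png',cv2.resize(im[190:330,240:400],None,fx=4,fy=4,interpolation=cv2.INTER_CUBIC))
E
```

```text
t 11.5 pos [627.   18.8 187.2] gap 0.08525255108119592 F [ 0.4  0.7 -0.4]
yaw of jaw -85.20017899551074 z [ 0.0079  0.0014 -1.    ] q [-0.66  0.36  0.72  1.62 -0.25  1.25 -1.38]
tool delta [-216.2  273.6    5.3]
rect [624.5  19.3] round [631.5 -64.5] handle [488.5 -34.3]
```

View pics/z7.png

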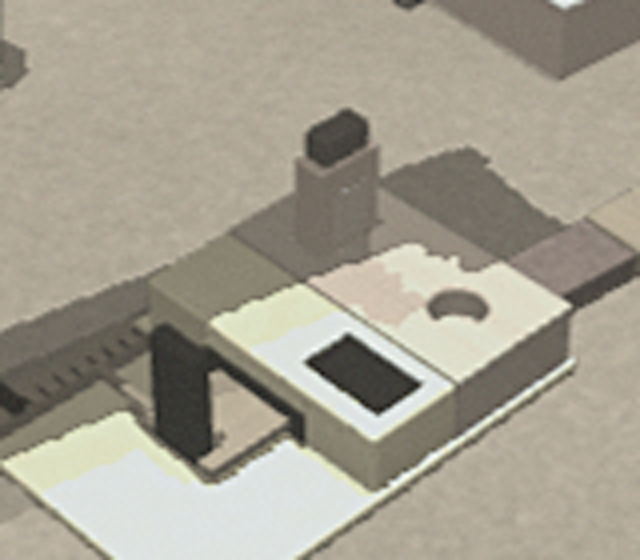

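step_arm(deltas="85 -24 30.4 0 0 0 0; 85 -24 30.4 0 0 0 0; 85 -24 30.4 0 0 0 0; 85 -24 30.4 0 0 0 0; 85 -24 30.4 0 0 0 0; 85 -24 30.4 0 0 0 0; 85 -24 30.4 0 0 0 0; 85 -24 30.4 0 0 0 0; 85 -24 30.4 0 0 0 0; 85 0 0 30 0 0 0; 85 0 0 30 0 0 0; 85 0 0 0 0 0 0")

```text
time: 12.75
ee_pos: [0.4295, -0.2704, 0.1181]
eef_rot: [0.999, 0.042, -0.003, -0.001]
force: [0.4, -0.0, 0.2]
finger_gap: 0.0848
```

step_arm(deltas="85 0 0 0 0 0 0; 85 0 0 0 0 0 0")

```text
time: 12.95
ee_pos: [0.4329, -0.2718, 0.1226]
eef_rot: [0.999, 0.042, 0.001, 0.0]
force: [-0.0, 0.2, 0.4]
finger_gap: 0.0849
```

```bash
python3 go.py 434.8 -271.8 33;python3 - <<'E'
from chk import *
im=cv2.cvtColor(p['image'],cv2.COLOR_RGB2BGR)
cv2.imwrite('pics/z8.png',cv2.resize(im[300:430,280:430],None,fx=4,fy=4,interpolation=cv2.INTER_CUBIC))
E
```

```text
t 12.95 pos [ 432.9 -271.8  122.6] gap 0.08488260380910155 F [-0.   0.2  0.4]
yaw of jaw -85.15397056126288 z [ 1.1e-03 -6.0e-04 -1.0e+00] q [-0.35  0.19  0.92  1.97 -0.17  1.06 -0.85]
tool delta [ 1.8  0.  89.6]
rect [624.5  19.3] round [631.5 -64.5] handle [488.5 -34.3]
```

View pics/z8.png

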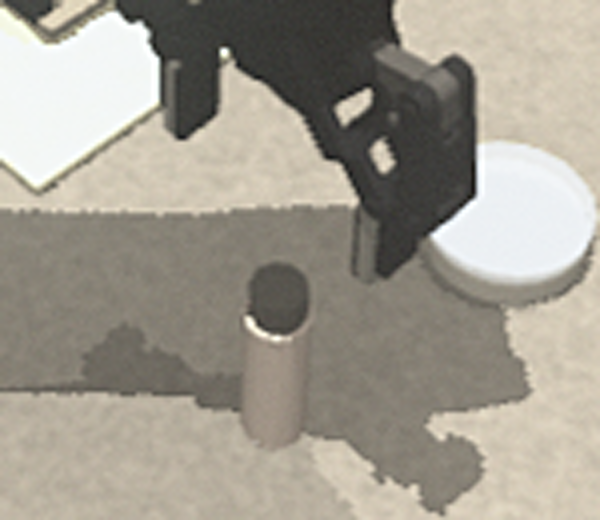

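step_arm(deltas="85 1.8 0 25 0 0 0; 85 0 0 25 0 0 0; 85 0 0 20 0 0 0; 85 0 0 18.5 0 0 0; 85 0 0 0 0 0 0; 85 0 0 0 0 0 0; 15 0 0 0 0 0 0; 15 0 0 0 0 0 0; 15 0 0 0 0 0 0; 15 0 0 0 0 0 0; 15 0 0 0 0 0 0; 15 0 0 0 0 0 0")

```text
time: 14.2
ee_pos: [0.4343, -0.2714, 0.0332]
eef_rot: [0.999, 0.042, 0.0, -0.0]
force: [-0.6, 2.3, 7.1]
finger_gap: 0.0247
```

```bash
python3 go.py 434.8 -271.8 33;python3 - <<'E'
from chk import *
im=cv2.cvtColor(p['image'],cv2.COLOR_RGB2BGR)
cv2.imwrite('pics/z9.png',cv2.resize(im[320:420,300:400],None,fx=5,fy=5,interpolation=cv2.INTER_CUBIC))
E
```

```text
t 14.2 pos [ 434.3 -271.4   33.2] gap 0.024667754228883197 F [-0.6  2.3  7.1]
yaw of jaw -85.16243704242022 z [ 5.e-04  1.e-04 -1.e+00] q [-0.26  0.35  0.85  2.04 -0.33  0.89 -0.72]
tool delta [0.4 0.4 0.2]
rect [624.5  19.3] round [631.5 -64.5] handle [488.5 -34.3]
```

View pics/z9.png

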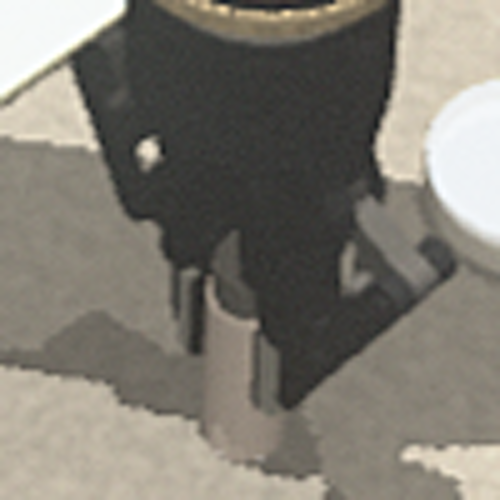

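step_arm(deltas="15 0 0 -15 0 0 0; 15 0 0 -30 0 0 0; 15 0 0 -35 0 0 0; 15 0 0 -30 0 0 0; 15 0 0 0 0 0 0; 15 0 0 0 0 0 0; 15 0 0 0 0 0 0")

```text
time: 14.95
ee_pos: [0.4335, -0.271, 0.1422]
eef_rot: [0.999, 0.042, -0.001, -0.0]
force: [-0.8, 0.8, -0.4]
finger_gap: 0.0241
```

```bash
python3 go.py 631.4 -64 145;python3 - <<'E'
from chk import *
o=ctrl.get_obs(); t=np.array(o['ee_pos'])
im=cv2.cvtColor(p['image'],cv2.COLOR_RGB2BGR)
im=cv2.resize(im[270:380,290:400],None,fx=5,fy=5,interpolation=cv2.INTER_CUBIC)
for z in(0,.068):
    q=np.array([(proj(p,[t[0]+.013*np.cos(a),t[1]+.013*np.sin(a),t[2]-.0332+z])-[290,270]+.5)*5-.5 for a in np.linspace(0,6.28,40)])
    cv2.polylines(im,[q.round().astype(int)],True,(0,0,255),1)
cv2.imwrite('pics/z10.png',im)
E
```

```text
t 14.95 pos [ 433.5 -271.   142.2] gap 0.02413811788096004 F [-0.8  0.8 -0.4]
yaw of jaw -85.16570995318014 z [-1.1e-03  5.0e-04 -1.0e+00] q [-0.38  0.16  0.94  1.95 -0.14  1.11 -0.87]
tool delta [ 214.7 -189.6   -2.9]
rect [624.5  19.3] round [631.5 -64.5] handle [488.5 -34.3]
```

View pics/z10.png

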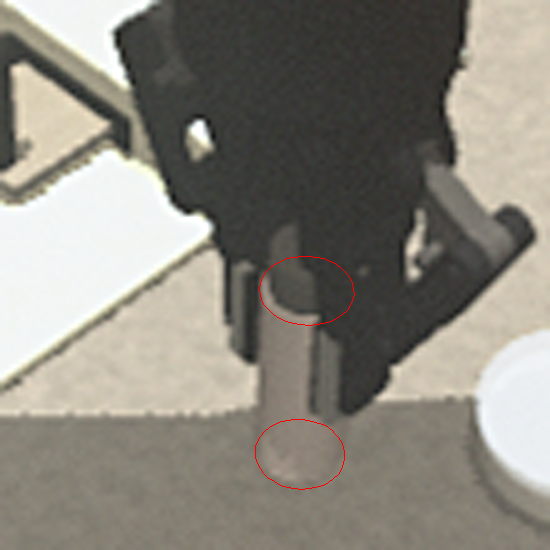

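step_arm(deltas="15 26.8 -23.7 0 0 0 0; 15 26.8 -23.7 0 0 0 0; 15 26.8 -23.7 0 0 0 0; 15 26.8 -23.7 0 0 0 0; 15 26.8 -23.7 0 0 0 0; 15 26.8 -23.7 0 0 0 0; 15 26.8 -23.7 0 0 0 0; 15 26.8 -23.7 0 0 0 0; 15 0 0 25 0 0 0; 15 0 0 20 0 0 0; 15 0 0 0 0 0 0; 15 0 0 0 0 0 0")

```text
time: 16.2
ee_pos: [0.6311, -0.0649, 0.0972]
eef_rot: [0.999, 0.042, -0.001, 0.0]
force: [0.2, 0.0, 0.7]
finger_gap: 0.0244
```

step_arm(deltas="15 0 0 0 0 0 0; 15 0 0 0 0 0 0")

```text
time: 16.4
ee_pos: [0.6322, -0.0648, 0.0989]
eef_rot: [0.999, 0.042, 0.001, -0.0]
force: [-0.1, -0.1, -0.0]
finger_gap: 0.0245
```

```bash
python3 go.py 631.4 -64 85;python3 - <<'E'
from chk import *
o=ctrl.get_obs(); t=np.array(o['ee_pos'])
im=cv2.cvtColor(p['image'],cv2.COLOR_RGB2BGR)
im=cv2.resize(im[225:305,310:390],None,fx=7,fy=7,interpolation=cv2.INTER_CUBIC)
c,s=np.cos(.0835),np.sin(.0835)
def circ(x,y,z,r,col):
    q=np.array([(proj(p,[x+r*np.cos(a),y+r*np.sin(a),z])-[310,225]+.5)*7-.5 for a in np.linspace(0,6.28,40)])
    cv2.polylines(im,[q.round().astype(int)],True,col,1)
circ(t[0],t[1],t[2]-.0332,.013,(0,0,255));circ(v[0]+c*.03+s*.042,v[1]+s*.03-c*.042,.044,.0145,(255,0,0))
cv2.imwrite('pics/z11.png',im)
E
```

```text
t 16.4 pos [632.2 -64.8  98.9] gap 0.024530759665569918 F [-0.1 -0.1 -0. ]
yaw of jaw -85.19729604485552 z [ 1.5e-03  1.0e-04 -1.0e+00] q [-0.54  0.49  0.75  1.68 -0.37  1.11 -1.17]
tool delta [-0.8 -0.8 13.9]
rect [624.5  19.3] round [631.5 -64.5] handle [488.5 -34.3]
```

View pics/z11.png

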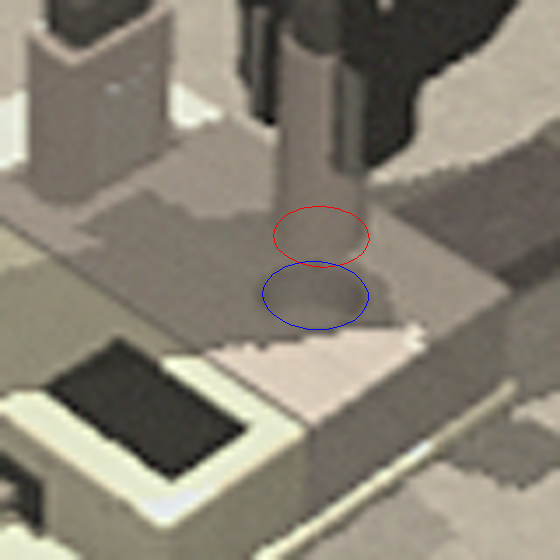

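```bash
python3 - <<'E'
from chk import *
o=ctrl.get_obs(); t=np.array(o['ee_pos'])
im=cv2.cvtColor(p['image'],cv2.COLOR_RGB2BGR)
im=cv2.resize(im[240:280,335:375],None,fx=14,fy=14,interpolation=cv2.INTER_CUBIC)
im=cv2.convertScaleAbs(im,alpha=3,beta=-200)
cv2.imwrite('pics/z12.png',im)
s0=cv2.imread('pics/side0.png'); cv2.imwrite('pics/z13.png',cv2.resize(s0[240:280,335:375],None,fx=14,fy=14,interpolation=cv2.INTER_CUBIC))
E
```

```text
(no output)
```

View pics/z12.png

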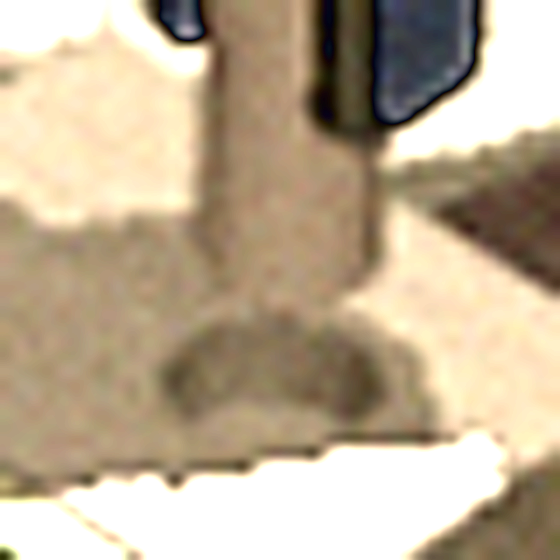

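View pics/z13.png

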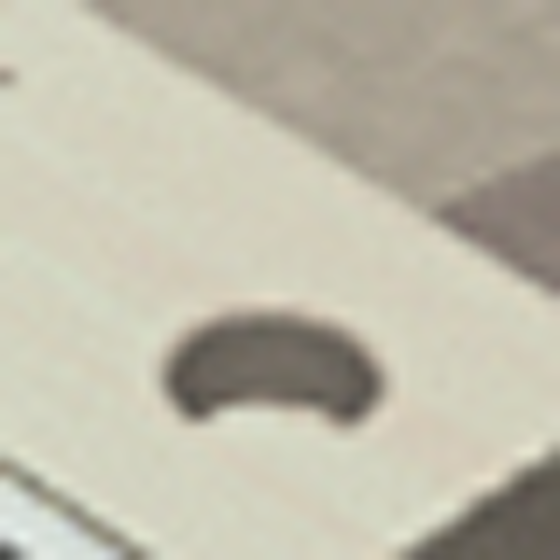

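```bash
python3 - <<'E'
from chk import *
t=np.array(ctrl.get_obs()['ee_pos'])
n=onz(p,(273.5/14+335-.5,385/14+240-.5),.044)
q=proj(p,[t[0],t[1],t[2]-.0332]); print(q)
for dr in(0,-.6,-1.2):
    print(np.round(1e3*(n-onz(p,(292/14+335-.5,q[1]+dr),t[2]-.0332)),1))
E
python3 go.py
```

```text
[355.28515314 258.38442505]
[ -1.6   1.  -21.3]
[ -2.8  -0.4 -21.3]
[ -4.   -1.7 -21.3]
t 16.55 pos [632.  -64.5  98.5] gap 0.024442660411538943 F [-0.8  0.7 -0.4]
yaw of jaw -85.17373793316504 z [ 1.e-03  2.e-04 -1.e+00] q [-0.54  0.49  0.75  1.69 -0.37  1.11 -1.17]
rect [624.5  19.3] round [631.5 -64.5] handle [488.5 -34.3]
```

step_arm(deltas="15 -1.2 -0.6 0 0 0 0; 15 0 0 8 0 0 0; 15 0 0 5 0 0 0; 15 0 0 3 0 0 0; 15 0 0 3 0 0 0; 15 0 0 3 0 0 0; 15 0 0 2 0 0 0; 15 0 0 0 0 0 0; 15 0 0 0 0 0 0")

```text
time: 17.45
ee_pos: [0.6305, -0.0639, 0.0739]
eef_rot: [0.999, 0.042, 0.0, 0.0]
force: [0.2, 0.2, -1.2]
finger_gap: 0.0247
```

```bash
python3 go.py 630.8 -64 59.2;python3 - <<'E'
from chk import *
im=cv2.cvtColor(p['image'],cv2.COLOR_RGB2BGR)
im=cv2.resize(im[225:285,320:380],None,fx=9,fy=9,interpolation=cv2.INTER_CUBIC)
cv2.imwrite('pics/z14.png',im)
E
```

```text
t 17.45 pos [630.5 -63.9  73.9] gap 0.024661958383987072 F [ 0.2  0.2 -1.2]
yaw of jaw -85.16910010337074 z [ 1.e-04 -0.e+00 -1.e+00] q [-0.53  0.51  0.73  1.71 -0.39  1.07 -1.16]
tool delta [ 0.2  0.1 14.7]
rect [624.5  19.3] round [631.5 -64.5] handle [488.5 -34.3]
```

View pics/z14.png

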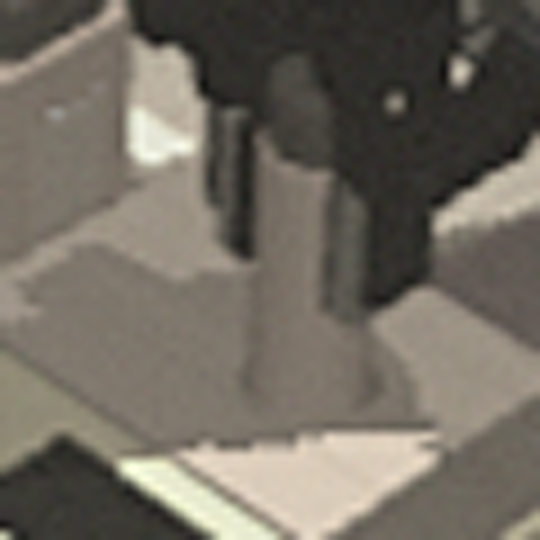

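The cell has entered the round nest with almost no force. I'll lower it home and let go.

step_arm(deltas="15 0 0 4 0 0 0; 15 0 0 4 0 0 0; 15 0 0 3 0 0 0; 15 0 0 3 0 0 0; 15 0 0 0 0 0 0; 15 0 0 0 0 0 0")

```text
time: 18.1
ee_pos: [0.6305, -0.0638, 0.0597]
eef_rot: [0.999, 0.042, -0.0, -0.0]
force: [0.3, 0.9, -0.8]
finger_gap: 0.0248
```

```bash
python3 go.py 630.8 -64 59.2
```

```text
t 18.1 pos [630.5 -63.8  59.7] gap 0.024808738698453566 F [ 0.3  0.9 -0.8]
yaw of jaw -85.17003030685918 z [-1.e-04  0.e+00 -1.e+00] q [-0.52  0.53  0.72  1.72 -0.4   1.05 -1.15]
tool delta [0.3 0.2 0.5]
rect [624.5  19.3] round [631.5 -64.5] handle [488.5 -34.3]
```

step_arm(deltas="15 0 0 0.7 0 0 0; 30 0 0 0 0 0 0; 50 0 0 0 0 0 0; 65 0 0 0 0 0 0; 65 0 0 0 0 0 0; 65 0 0 -12 0 0 0; 65 0 0 -30 0 0 0; 65 0 0 -40 0 0 0; 65 0 0 -40 0 0 0; 65 0 0 0 0 0 0; 65 0 0 0 0 0 0; 65 0 0 0 0 0 0")

```text
time: 19.3
ee_pos: [0.63, -0.0637, 0.1806]
eef_rot: [0.999, 0.042, -0.0, -0.0]
force: [-0.2, -0.3, -1.0]
finger_gap: 0.0651
```

```bash
python3 go.py 488.5 -34 180;python3 - <<'E'
from chk import *
im=cv2.cvtColor(p['image'],cv2.COLOR_RGB2BGR)
cv2.imwrite('pics/z15.png',cv2.resize(im[190:330,240:400],None,fx=4,fy=4,interpolation=cv2.INTER_CUBIC))
E
```

```text
t 19.3 pos [630.  -63.7 180.6] gap 0.06510082817497284 F [-0.2 -0.3 -1. ]
yaw of jaw -85.16614596250014 z [-1.e-03  2.e-04 -1.e+00] q [-0.57  0.41  0.79  1.61 -0.3   1.26 -1.21]
tool delta [-138.5  -41.6    0.8]
rect [624.5  19.3] round [631.5 -64.5] handle [488.5 -34.3]
```

View pics/z15.png

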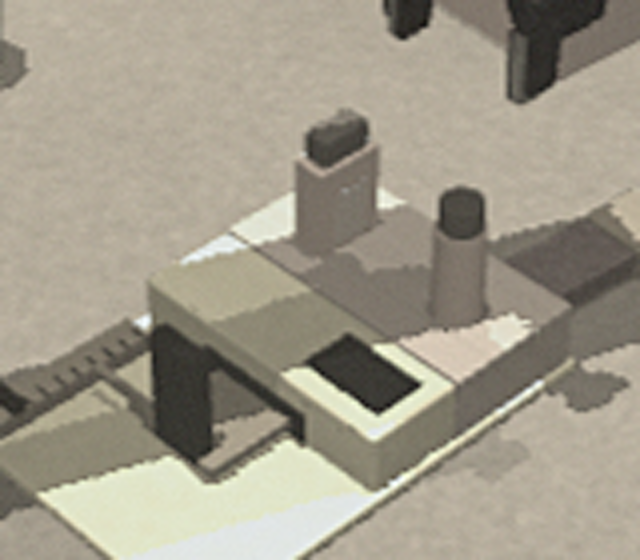

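step_arm(deltas="50 -34.6 -10.4 0 0 0 0; 50 -34.6 -10.4 0 0 0 0; 50 -34.6 -10.4 0 0 0 0; 50 -34.6 -10.4 0 0 0 0; 50 0 0 0 0 0 -8.2; 50 0 0 0 0 0 -8.2; 50 0 0 0 0 0 -8.2; 50 0 0 0 0 0 -8.2; 50 0 0 0 0 0 -8.2; 50 0 0 0 0 0 -8.2; 50 0 0 0 0 0 -8.2; 50 0 0 0 0 0 -8.2")

```text
time: 20.55
ee_pos: [0.4884, -0.0342, 0.1803]
eef_rot: [0.815, 0.579, -0.001, -0.0]
force: [0.0, -0.5, -0.0]
finger_gap: 0.05
```

step_arm(deltas="45 0 0 0 0 0 -8.2; 45 0 0 0 0 0 -8.2; 45 0 0 0 0 0 -8; 45 0 0 30 0 0 0; 45 0 0 30 0 0 0; 45 0 0 15 0 0 0; 45 0 0 0 0 0 0; 45 0 0 0 0 0 0; 45 0 0 0 0 0 0")

```text
time: 21.45
ee_pos: [0.4896, -0.0342, 0.107]
eef_rot: [0.677, 0.736, 0.0, 0.0]
force: [1.2, 0.4, 0.3]
finger_gap: 0.045
```

```bash
python3 go.py 488.5 -34 44;python3 - <<'E'
from chk import *
im=cv2.cvtColor(p['image'],cv2.COLOR_RGB2BGR)
cv2.imwrite('pics/z16.png',cv2.resize(im[210:350,210:370],None,fx=4,fy=4,interpolation=cv2.INTER_CUBIC))
E
```

```text
t 21.45 pos [489.6 -34.2 107. ] gap 0.04500943141320029 F [1.2 0.4 0.3]
yaw of jaw 4.826528999640439 z [ 1.e-03  1.e-04 -1.e+00] q [-0.77  0.14  0.81  2.03 -0.12  1.02  0.18]
tool delta [ 0.3 -1.2 63. ]
rect [624.5  19.3] round [631.5 -64.5] handle [488.5 -34.3]
```

View pics/z16.png

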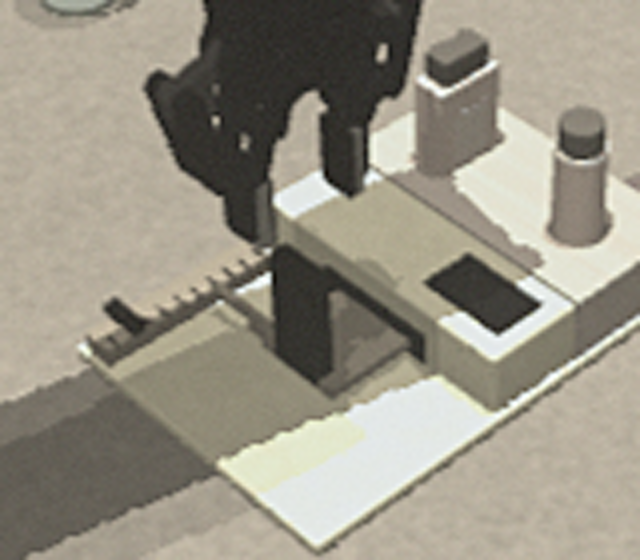

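step_arm(deltas="45 0 -1.2 20 0 0 0; 45 0 0 20 0 0 0; 45 0 0 14 0 0 0; 45 0 0 7 0 0 0; 45 0 0 0 0 0 0; 45 0 0 0 0 0 0; 5 0 0 0 0 0 0; 5 0 0 0 0 0 0; 5 0 0 0 0 0 0; 5 0 0 0 0 0 0; 5 0 0 0 0 0 0; 5 0 0 0 0 0 0", force=50)

```text
time: 22.7
ee_pos: [0.4889, -0.0341, 0.0458]
eef_rot: [0.677, 0.736, 0.001, 0.001]
force: [3.1, 0.6, 6.0]
finger_gap: 0.0118
```

```bash
python3 go.py ;python3 - <<'E'
from chk import *
im=cv2.cvtColor(p['image'],cv2.COLOR_RGB2BGR)
cv2.imwrite('pics/z17.png',cv2.resize(im[210:350,210:370],None,fx=4,fy=4,interpolation=cv2.INTER_CUBIC))
E
```

```text
t 22.7 pos [488.9 -34.1  45.8] gap 0.011750489600039642 F [3.1 0.6 6. ]
yaw of jaw 4.831096547315031 z [ 1.9e-03  3.0e-04 -1.0e+00] q [-0.72  0.25  0.78  2.08 -0.22  0.89  0.27]
rect [624.5  19.3] round [631.5 -64.5] handle [488.5 -34.3]
```

View pics/z17.png

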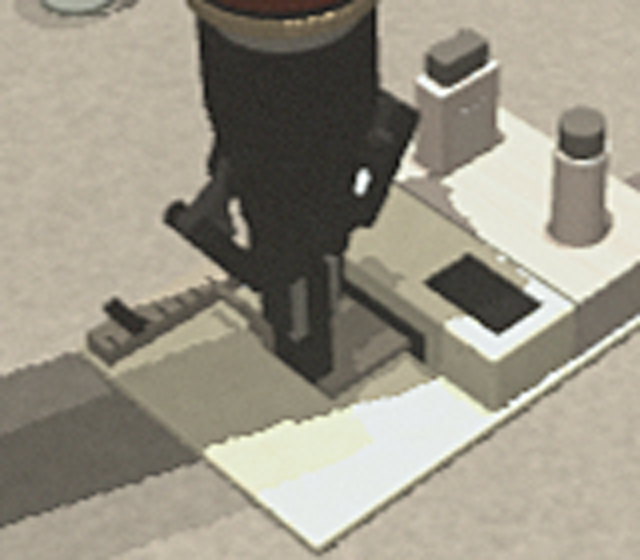

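step_arm(deltas="5 0 -5 0 0 0 0; 5 0 -7 0 0 0 0; 5 0 -7 0 0 0 0; 5 0 -7 0 0 0 0; 5 0 -7 0 0 0 0; 5 0 -5 0 0 0 0; 5 0 0 0 0 0 0; 5 0 0 0 0 0 0; 5 0 0 0 0 0 0", force=60)

```text
time: 23.65
ee_pos: [0.4513, -0.0372, 0.0458]
eef_rot: [0.677, 0.736, 0.001, 0.001]
force: [6.1, 0.1, 3.3]
finger_gap: 0.0113
```

```bash
python3 go.py ;python3 - <<'E'
from chk import *
q=ctrl.camera('top')
im=cv2.cvtColor(p['image'],cv2.COLOR_RGB2BGR)
cv2.imwrite('pics/z18.png',cv2.resize(im[265:325,220:290],None,fx=8,fy=8,interpolation=cv2.INTER_CUBIC))
im=cv2.cvtColor(q['image'],cv2.COLOR_RGB2BGR)
cv2.imwrite('pics/z18t.png',cv2.resize(im[270:325,310:370],None,fx=9,fy=9,interpolation=cv2.INTER_CUBIC))
E
```

```text
t 23.65 pos [451.3 -37.2  45.8] gap 0.011266928269786584 F [6.1 0.1 3.3]
yaw of jaw 4.841548818121507 z [ 3.e-03  4.e-04 -1.e+00] q [-0.76  0.15  0.81  2.17 -0.14  0.87  0.21]
rect [624.5  19.3] round [631.5 -64.5] handle [488.5 -34.3]
```

View pics/z18.png

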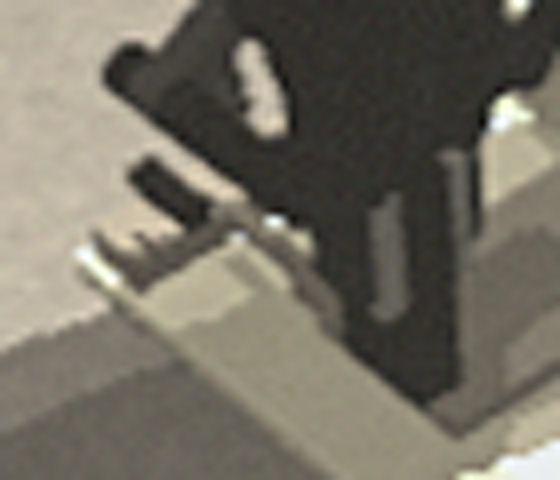

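View pics/z18t.png

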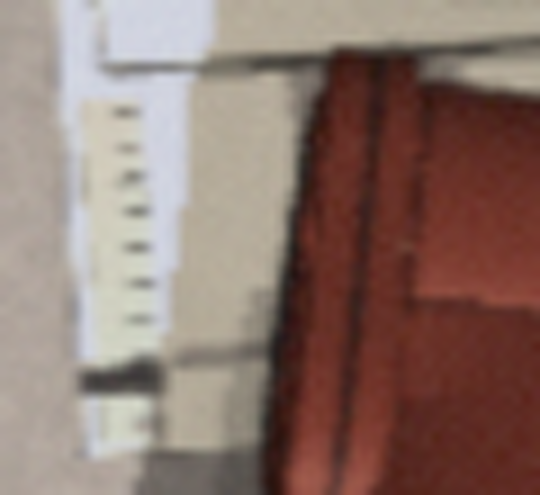

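step_arm(deltas="5 0 -2.5 0 0 0 0; 5 0 -2.5 0 0 0 0; 5 0 0 0 0 0 0; 5 0 0 0 0 0 0; 5 0 0 0 0 0 0")

```text
time: 24.25
ee_pos: [0.4465, -0.0376, 0.0458]
eef_rot: [0.677, 0.736, 0.001, 0.001]
force: [7.2, 0.9, 2.2]
finger_gap: 0.0116
```

```bash
python3 go.py ;python3 - <<'E'
from chk import *
q=ctrl.camera('top')
im=cv2.cvtColor(p['image'],cv2.COLOR_RGB2BGR)
cv2.imwrite('pics/z19.png',cv2.resize(im[270:310,230:270],None,fx=13,fy=13,interpolation=cv2.INTER_CUBIC))
im=cv2.cvtColor(q['image'],cv2.COLOR_RGB2BGR)
cv2.imwrite('pics/z19t.png',cv2.resize(im[300:325,315:350],None,fx=16,fy=16,interpolation=cv2.INTER_CUBIC))
E
```

```text
t 24.25 pos [446.5 -37.6  45.8] gap 0.011604601283191745 F [7.2 0.9 2.2]
yaw of jaw 4.841822233573092 z [ 3.2e-03  3.0e-04 -1.0e+00] q [-0.77  0.14  0.81  2.18 -0.13  0.87  0.2 ]
rect [624.5  19.3] round [631.5 -64.5] handle [488.5 -34.3]
```

View pics/z19.png

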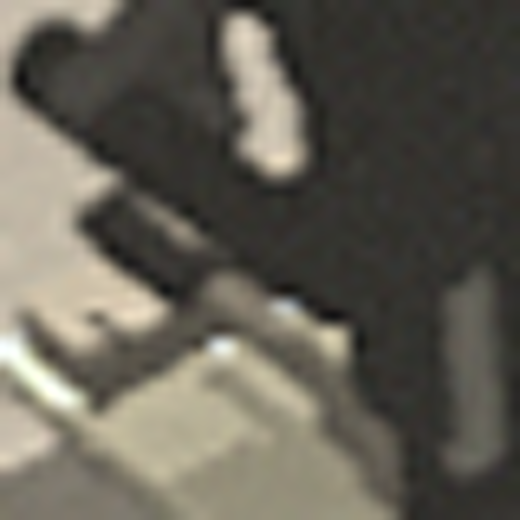

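View pics/z19t.png

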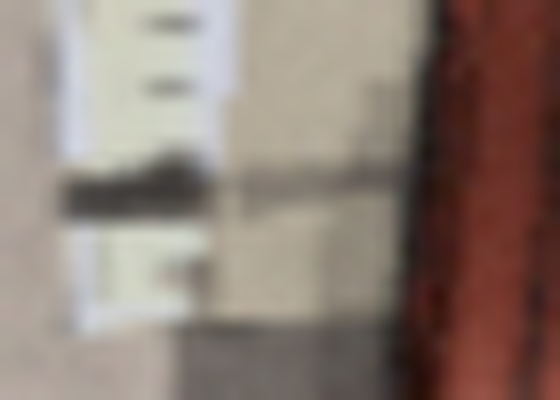

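```bash
python3 - <<'E'
from chk import *
v=(.59788,-.02598,.0822)
q=ctrl.camera('top'); g=cv2.cvtColor(q['image'],cv2.COLOR_RGB2GRAY).astype(np.float32)
c,s=np.cos(v[2]),np.sin(v[2])
xs=np.arange(-168,-138,.5); ys=np.arange(50,92,1.)
def rect(p,g,v):
    out=np.zeros((len(xs),len(ys)),np.float32)
    mx=out.copy();my=out.copy()
    for i,x in enumerate(xs):
        for j,y in enumerate(ys): mx[i,j],my[i,j]=proj(p,[v[0]+(c*x-s*y)/1e3,v[1]+(s*x+c*y)/1e3,.0245])
    return cv2.remap(g,mx,my,cv2.INTER_CUBIC)
o=rect(q,g,v); cv2.imwrite('pics/z20t.png',cv2.resize(o,None,fx=12,fy=8,interpolation=cv2.INTER_NEAREST))
gs=cv2.cvtColor(p['image'],cv2.COLOR_RGB2GRAY).astype(np.float32)
o2=rect(p,gs,(.59859,-.0242,.0847)); cv2.imwrite('pics/z20s.png',cv2.resize(o2,None,fx=12,fy=8,interpolation=cv2.INTER_NEAREST))
def cen(o,a,b):
    pr=o[:,(ys>=a)&(ys<=b)].mean(1); w=np.clip(np.median(pr)-8-pr,0,None); m=np.abs(xs-xs[np.argmin(pr)])<7; return (w*xs*m).sum()/(w*m).sum()
for a,b in[(72,78),(78,84),(82,88),(52,56),(56,60),(58,63)]: print(a,b,cen(o,a,b).round(2),cen(o2,a,b).round(2))
E
```

```text
72 78 -152.22 -158.14
78 84 -152.77 -158.39
82 88 -153.06 -157.87
52 56 -153.14 -142.39
56 60 -153.2 -142.87
58 63 -153.53 -143.72[ WARN:0@1.228] global loadsave.cpp:1063 imwrite_ Unsupported depth image for selected encoder is fallbacked to CV_8U.
```

View pics/z20t.png

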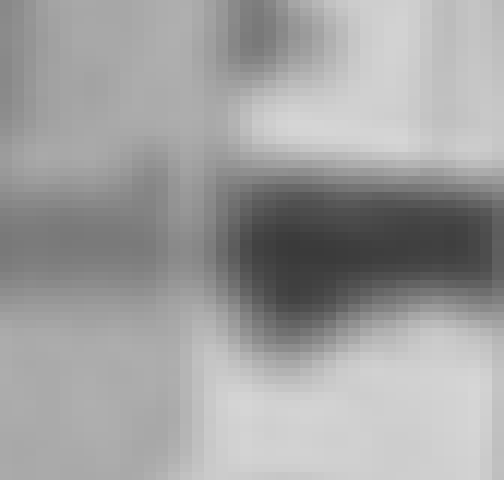

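View pics/z20s.png

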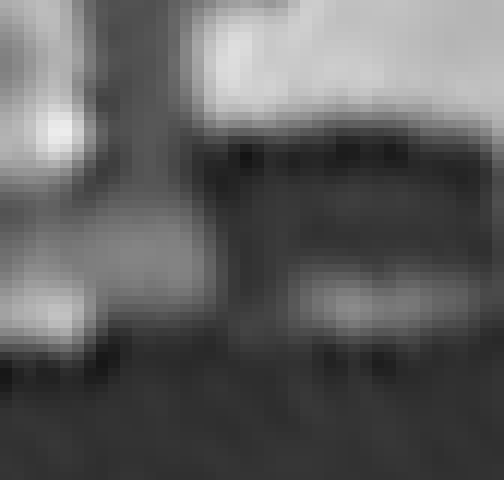

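```bash
python3 go.py; python3 -c "
from h import *
snap('side','end.png'); print(ctrl.hand_in())"
```

```text
t 24.45 pos [446.5 -37.6  45.8] gap 0.011022691388164979 F [7.1 1.5 3.1]
yaw of jaw 4.83816124415128 z [ 3.2e-03  3.0e-04 -1.0e+00] q [-0.77  0.14  0.81  2.18 -0.13  0.87  0.2 ]
rect [624.5  19.3] round [631.5 -64.5] handle [488.5 -34.3] the job is handed in; nothing more can be done
None
```

View pics/end.png

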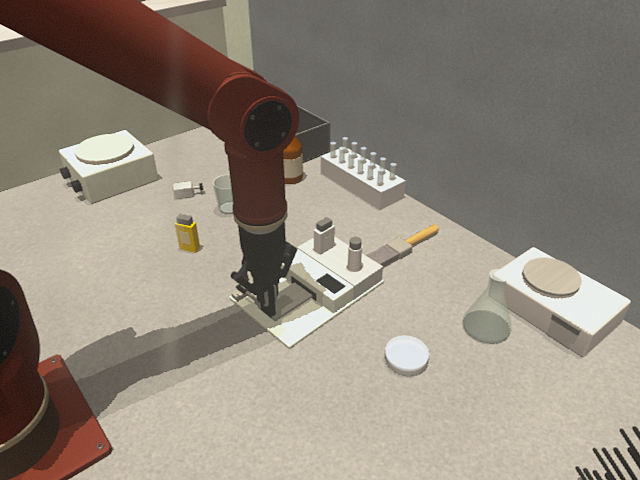

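Both cells stand upright in their matching nests and have been let go. The slide is pulled out about 42.5 mm, and the gripper is holding the handle against roughly 7 N of spring force. I handed the job in at about 24.5 s.

- **Pointer and clip:** In the rectified top view the pointer is at reader x = -153.2 mm. The clip is at about -153.0 mm away from a nearby scale tick, and between -152.2 and -153.1 mm across its width. The same centroid check on the side view gave no usable numbers, because shadow and the clip's side face spoiled it. By eye, the pointer lines up with the clip there too.
- **Cells:** I judged the seating by the tool height at release and by the pictures, not by a separate measurement afterwards.
    - The rectangular cell met a sideways force of about 4 N on the way in, so it was lightly rubbing the nest wall. It still reached the floor height.
    - The round cell went in with about 1 N or less.
- **Everything else:** The clip was within about 1 mm of its first reading. In the last picture, what shows of the yellow look-alike and the other bench items looks unmoved. I checked those by eye only.

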